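# Put the mixed-up lids back on their own storage containers

## Task

The wooden lids of the three white enamel storage containers got mixed up after washing: each lies loosely on a container of another shape. Put every lid fully home on the container of its own shape - the clear worktop in front of them is there to park one meanwhile - and leave the containers and the things around them where they stand.

Things in the scene. Friction and masses are not known exactly. Their poses are not given: they have to be found in the camera images.
- round_container: The round white enamel storage container with a thin steel rim: 120 mm in diameter outside, 60 mm high, walls 4 mm, mouth 112 mm in diameter, open at the top, loose, 0.7 kg. Origin: centre of its underside; x and y along its sides, z up.
- square_container: The square white enamel storage container with a thin steel rim: 108 x 108 mm with rounded corners outside, 60 mm high, walls 4 mm, mouth 100 x 100 mm, open at the top, loose, 0.7 kg. Origin: centre of its underside; x and y along its sides, z up.
- oblong_container: The oblong white enamel storage container with a thin steel rim: 140 mm (its x) x 76 mm (its y) with rounded corners outside, 60 mm high, walls 4 mm, mouth 132 x 68 mm, open at the top, loose, 0.7 kg. Origin: centre of its underside; x and y along its sides, z up.
- round_lid: The round wooden lid, 122 mm in diameter, 7 mm thick; below it a tapered plug, 104 mm in diameter, 10 mm deep, with 4 mm play all round in its own mouth; centred on top a grip bar 56 mm long (lid's x, along its side), 16 mm thick, 22 mm high. Origin: centre of the plug's underside; bar top 39 mm above it. Seated it is 50 mm above its container's origin, lying on a wrong rim 60 mm. 0.11 kg.
- square_lid: The square wooden lid, 110 x 110 mm, 7 mm thick; below it a tapered plug, 92 x 92 mm, 10 mm deep, with 4 mm play all round in its own mouth; centred on top a grip bar 56 mm long (lid's x, along its side), 16 mm thick, 22 mm high. Origin: centre of the plug's underside; bar top 39 mm above it. Seated it is 50 mm above its container's origin, lying on a wrong rim 60 mm. 0.11 kg.
- oblong_lid: The oblong wooden lid, 142 (x) x 78 mm, 7 mm thick; below it a tapered plug, 124 x 60 mm, 10 mm deep, with 4 mm play all round in its own mouth; centred on top a grip bar 56 mm long (lid's x, along its side), 16 mm thick, 22 mm high. Origin: centre of the plug's underside; bar top 39 mm above it. Seated it is 50 mm above its container's origin, lying on a wrong rim 60 mm. 0.11 kg.
- lemon: Bystander: a yellow lemon, 83 x 58 x 58 mm, lying at the front of the worktop, left. Origin: its underside. To its right, along the worktop's front edge, the worktop is clear: the middle of the free spot is 0.20 m from the lemon in the world direction (x 0.53, y -0.85).
- dip_bowl: Bystander: a small empty white bowl, 85 mm in diameter, 40 mm high, behind the containers at the right. Origin: centre of its underside.
- chilli_jar: Bystander: a glass jar with a red screw cap, 57 x 61 mm, 85 mm high, just behind the containers. Origin: centre of its underside.
- pepper_mill: Bystander: a small shaker with a grey domed top, 44 mm in diameter, 90 mm high, just behind the containers. Origin: centre of its underside.

How it is judged:
At the end, for the whole second after the job is handed in: Round lid on the round container, square on square, oblong on oblong: each centred within 8 mm, its plug down in the mouth and its board on the rim (within 4 mm of height), level within 4 degrees, at rest and released; the containers upright (horizontal distance between round_lid and round_container below 0.008 m and z of round_lid in the frame of round_container between 0.046 and 0.054 m and angle between each of round_lid, square_lid, oblong_lid's own z axis and vertical below 0.07 rad and linear speed of each of round_lid, square_lid, oblong_lid below 0.02 m/s and angle between each of round_container, square_container, oblong_container's own z axis and vertical below 0.05 rad and horizontal distance between square_lid and square_container below 0.008 m and z of square_lid in the frame of square_container between 0.046 and 0.054 m and horizontal distance between oblong_lid and oblong_container below 0.008 m and z of oblong_lid in the frame of oblong_container between 0.046 and 0.054 m); the robot touches nothing.
It fails at once if a container is pushed more than 4 cm from its place or tipped (distance of any of round_container, square_container, oblong_container from where it was at the start of the episode above 0.04 m or angle between any of round_container, square_container, oblong_container's own z axis and vertical above 0.35 rad).
It fails at once if a bystander (jar, shaker, bowl, lemon) is pushed more than 3 cm from its place (distance of any of chilli_jar, pepper_mill, dip_bowl, lemon from where it was at the start of the episode above 0.03 m).
It also fails if it takes over 88 s, if anything falls off the work surface, if the arm or the gripper's body presses on something with over 40 N, if the wrist force passes 120 N, or if a joint passes its speed limit or range.

## Robot

A 6-joint arm with a two-finger parallel gripper is mounted at the origin on a cart in front of the work surface, level with it; the furniture and walls round the work are solid. World frame = base frame: x ahead of the robot, y to its left, z up, the work surface at z = 0. Lengths are in m, angles in rad, forces in N, time in s.
With the tool pointing down it reaches from about 0.425 to 0.95 m from the base axis. Payload 3.5 kg.
Tool frame: the origin (TCP) lies midway between the tips of the shut fingers; the grasp point (between the pads) lies 19 mm behind it; z points along the fingers, y is the line along which they close (so a half turn about z gives the same grasp; the last joint's range is limited). The gripper opens to 85 mm and grips with 20 to 120 N. Pads are 22 mm wide; open, the fingers measure 114 mm over their backs; the gripper's body (76 mm by 85 mm) begins 54 mm behind the grasp point. The pads swing forward as they close: fully open they stand 13 mm farther back than shut.
Start: joints at [1.058, 0.286, 1.577, -0, 1.279, -0.15], TCP at [0.24, 0.631, 0.231] pointing down, gripper open.
Joint ranges: [-2.77, 2.77], [-0.9, 2.22], [0.21, 2.48], [-1.53, 4.67], [0.24, 2.81], [-2.84, 2.84]. Speed limits (rad/s): [2.79, 2.79, 3.14, 3.14, 3.14, 3.14].

## Interface

Orientations are given as a unit quaternion [x, y, z, w].
In Python, from plant import get_state, read_camera, ctrl gives the robot as it stands.
- The arm moves only by the shell command python3 -m crank 'ROWS' [FORCE]. ROWS is JSON, a list of rows, each a list of 3 entries, a list of its own where there are three numbers: the shift along the tool's x, y, z in mm, then the turn about the tool's z in degrees, then the closure in counts, from 0 (fully open) to 255 (shut). In form: [[[tx, ty, tz], yaw, claw], ...]. A call has 1 to 10 rows; each row is the pose to reach, as a shift and turn from the pose commanded when the call began, along the tool's axes at that moment; what a row does not reach only later rows make up. A row lasts 1/10 s, in which the tool goes at most 50 mm and 8.59 degrees, less where a joint would pass 70% of its speed; a pose out of reach is approached as far as the arm can. A call with a gripper value outside its range is refused whole. The fingers move at their own pace and stop on an object; FORCE is the grip in N (left out, the last holds). Time passes only in rows, so rows that repeat a pose let the fingers close. It gives the time, the measured TCP pose, the force, the opening and the grip force at its end, in the units of the state.
- get_state(): the state, without advancing time (a new reading comes with each control period).
- read_camera(name): name is "scene" or "side" or "wrist"; returns a dict with "frame" (384x512x3 uint8, blue, green, red), "range_z" (384x512 float32, m along the optical axis (not along the pixel's ray), 0 where there is no reading), "vfov" (degrees; the focal length in pixels is half the picture's height over the tangent of half this angle, whatever the lens; pixels are square), "cx", "cy" (the principal point, pixels), "origin" and "orientation" of the camera in the world. Camera axes: x right, y down, z forward; pixel columns grow to the right and rows downward; lengths in m; the calibration is good to about 2 mm. A picture is of the moment at which its call begins.
- ctrl.sign_off(): hands the job in; it is judged then, once.
The state is a dict: "time": time; "qpos": joint angles; "dq": joint speeds; "joint_efforts": joint torques, N m; "eef_pos": TCP position; "tcp_rot": TCP orientation; "contact_force": force on the tool from outside, world axes, zero at the start; "wrist_torque": the same for the moment, N m; "opening": opening from 0.0 (shut) to 1.0 (fully open); "finger_force": force on a finger pad.
Only numpy, scipy, OpenCV 4.12 (cv2) and the standard library are available. Lean on these libraries where they do the work, as an engineer would, in place of code of your own. Each camera call takes 0.05 s, during which the arm holds its last target. There are 200 camera calls.

## Working session

There is one attempt and no reset: what is moved stays moved. The work goes in short steps, Python scripts to look and compute and a shell command to move; the robot and the scene stay as the last step left them, time stands still between calls to the robot, and variables do not carry over. Pictures are saved under pics/ and viewed, at most 14 in all, crops included, and the job is handed in when it is done.

```bash
mkdir -p pics; ls
cat > h.py <<'E'
import numpy as np, cv2, json
from scipy.spatial.transform import Rotation as R
from plant import get_state, read_camera, ctrl
def snap(n,f=None):
    c=read_camera(n)
    if f: cv2.imwrite('pics/'+f,c['frame'])
    return c
def cloud(c):
    h,w=c['range_z'].shape; f=h/2/np.tan(np.radians(c['vfov'])/2)
    v,u=np.mgrid[:h,:w]; z=c['range_z']
    p=np.stack([(u-c['cx'])/f*z,(v-c['cy'])/f*z,z],-1)
    P=p@R.from_quat(c['orientation']).as_matrix().T+np.array(c['origin'])
    P[z==0]=np.nan
    return P
E
python3 - <<'E'
from h import *
import pickle
for n in ['scene','side']:
    c=snap(n,n+'0.png'); pickle.dump(c,open(n+'0.pkl','wb')); print(n,c['origin'],c['vfov'],c['cx'],c['cy'])
s=get_state(); print(s)
E
```

```text
pics
scene [ 0.26776718 -0.25292536  0.76409823] 46.71312149758056 256.6632738318457 195.75134083724856
side [ 0.49626993 -0.46568916  0.52474482] 57.78143857105023 261.76967710160005 190.03972214002383
{'time': 0.1, 'qpos': array([ 1.05800250e+00,  2.87111065e-01,  1.57806805e+00,  1.35194853e-05,
        1.27859478e+00, -1.49988659e-01]), 'dq': array([ 4.99694974e-04, -2.93276473e-05, -2.98231482e-03,  1.51514543e-03,
        6.52742023e-04,  1.12569053e-03]), 'joint_efforts': array([ 6.85956347e-04, -4.07291615e+01, -2.93704265e+01, -1.67493167e-04,
        3.37789235e-03,  2.58570765e-06]), 'eef_pos': array([0.23921686, 0.63053966, 0.23004256]), 'tcp_rot': array([ 1.80411133e-01,  9.83590684e-01, -1.02917393e-03, -3.60961675e-04]), 'contact_force': array([ 0.12631092, -0.37924777, -0.16045562]), 'wrist_torque': array([-0.03409895, -0.00529531, -0.01545892]), 'finger_force': 0.0, 'opening': 1.0019866763204568}
```

View pics/scene0.png

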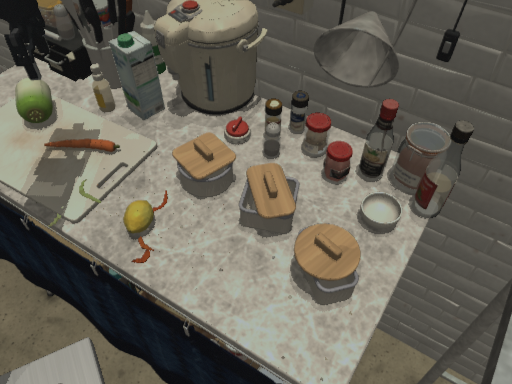

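View pics/side0.png

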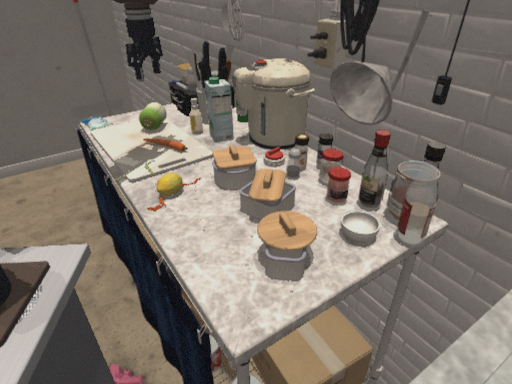

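The square lid is on the round container (scene 205,165), the oblong lid on the square one (268,195) and the round lid on the oblong one (327,260). The lemon is at (139,217). The dip bowl, jar and shaker stand behind.

```bash
cat >> h.py <<'E'
from scipy.optimize import least_squares
def sd(p,par,hx,hy,r):
    # signed distance to rounded rectangle
    x,y,a=par; c,s=np.cos(a),np.sin(a); d=p-[x,y]
    q=np.abs(np.c_[d[:,0]*c+d[:,1]*s,-d[:,0]*s+d[:,1]*c])-[hx-r,hy-r]
    return np.hypot(*np.maximum(q,0).T)+np.minimum(q.max(1),0)-r
def fit(p,hx,hy,r,x0,inside=False):
    g=lambda par:(lambda d:np.maximum(d,0) if inside else d)(sd(p,par,hx,hy,r))
    best=min((least_squares(g,[*x0,a],loss='soft_l1',f_scale=.002) for a in np.arange(0,3.14,.4)),key=lambda o:o.cost)
    return best.x, np.sqrt(np.mean(np.minimum(np.abs(best.fun),.01)**2))
E
python3 - <<'E'
from h import *
import pickle
pix={'sq_lid/round':(205,165),'ob_lid/square':(268,195),'ro_lid/oblong':(327,260)}
cs={n:pickle.load(open(n+'0.pkl','rb')) for n in ['scene','side']}
P={n:cloud(c) for n,c in cs.items()}
lem=P['scene'][217,139]; print('lemon',lem, 'bowl',P['scene'][210,380],'jar',P['scene'][150,338],'shaker',P['scene'][140,272])
dims={'round':(.06,.06,.0599),'square':(.054,.054,.015),'oblong':(.07,.038,.015)}
for k,(u,v) in pix.items():
    c0=P['scene'][v,u]; print(k,c0)
    for n in P:
        q=P[n].reshape(-1,3); q=q[np.hypot(*(q[:,:2]-c0[:2]).T)<.085]
        z=q[:,2]; lid=q[(z>.072)&(z<.083)]; bar=q[(z>.094)&(z<.106)]; wall=q[(z>.012)&(z<.055)]
        print(n,'board z',np.median(lid[:,2]),'bar z',np.median(bar[:,2]),len(lid),len(bar),len(wall))
        r=cv2.minAreaRect((np.r_[lid,bar][:,:2]*1000).astype('float32')); print('  board',np.round(r[0],1),np.round(r[1],1),round(r[2],1))
        r=cv2.minAreaRect((bar[:,:2]*1000).astype('float32')); print('  bar',np.round(r[0],1),np.round(r[1],1),round(r[2],1))
        f,e=fit(wall[:,:2],*dims[k.split('/')[1]],c0[:2]); print('  wall',np.round(f[:2]*1000,1),round(np.degrees(f[2]),1),e)
E
```

```text
lemon [0.30742475 0.32989433 0.04993158] bowl [0.77706945 0.14567269 0.00820443] jar [0.74498599 0.27913916 0.08609688] shaker [0.64748376 0.39744949 0.0583109 ]
sq_lid/round [0.47364878 0.37787461 0.0764024 ]
scene board z 0.07655704172273547 bar z 0.09794070506803393 1491 144 642
  board [484.3 409.7] [111.2 109.4] 11.1
  bar [483.9 411. ] [15.8 56.8] 11.1
  wall [484.7 410.2] 18.9 0.001418302800111464
side board z 0.07669703735620098 bar z 0.09813825009019539 631 57 529
  board [484.2 409.2] [110.  109.6] 11.6
  bar [484.2 409.3] [15.4 55.7] 10.3
  wall [484.4 409.9] 122.9 0.001307759720567607
ob_lid/square [0.55320654 0.24256205 0.07768899]
scene board z 0.07652948723211594 bar z 0.09814513493065335 1703 168 743
  board [565.1 255.8] [138.   78.7] 76.4
  bar [565.8 258.1] [54.4 15.7] 74.8
  wall [567.1 258.4] 48.6 0.0017777861535234135
side board z 0.07683270002764006 bar z 0.0984971428578078 838 81 741
  board [565.  255.2] [138.9  78.5] 76.3
  bar [565.1 254.4] [51.9 15.6] 75.5
  wall [565.5 259.1] 139.2 0.0016382354107244712
ro_lid/oblong [0.57669819 0.0619903  0.07516603]
scene board z 0.07649917619529234 bar z 0.0978673431156068 2610 240 532
  board [587.5  80.6] [120.8 121.3] 5.3
  bar [587.7  80.1] [16.3 56.3] 15.8
  wall [590.2  79.6] 76.7 0.0014959772770836192
side board z 0.07692049781264257 bar z 0.09857748653716208 1632 148 595
  board [587.9  78.4] [119.3 118.6] 29.4
  bar [587.6  79.3] [14.8 54.1] 15.2
  wall [590.3  79.3] 76.7 0.00124492494609784
```

```bash
cat >> h.py <<'E'
def go(x,y,z,bar,s=None):
    """rows' shift (mm, tool axes now) and turn (deg) to bring TCP to x,y,z (mm) with tool x along bar angle (deg)"""
    s=s or get_state(); M=R.from_quat(s['tcp_rot']).as_matrix()
    d=M.T@(np.array([x,y,z])-1000*np.array(s['eef_pos']))
    now=np.degrees(np.arctan2(M[1,0],M[0,0])); t=-((bar-now+90)%180-90)  # tool z down: turn sign flips
    print('shift',np.round(d,1),'yaw',round(t,1),'or',round(t-180*np.sign(t),1),'| tcp',np.round(1000*np.array(s['eef_pos']),1),'x at',round(now,1),'j6',round(s['qpos'][5],2),'tilt',np.round(np.degrees(np.arccos(-M[2,2])),2),'F',np.round(s['contact_force'],1),'t',s['time'],'open',round(s['opening'],3),s['finger_force'])
E
python3 -c "
from h import *
go(588,80,230,105.5); go(588,80,140,105.5)"
```

```text
shift [-521.5 -390.9    0.7] yaw 53.7 or -126.3 | tcp [239.2 630.5 230. ] x at 159.2 j6 -0.15 tilt 0.12 F [ 0.1 -0.4 -0.2] t 0.1 open 1.002 0.0
shift [-521.5 -390.7   90.7] yaw 53.7 or -126.3 | tcp [239.2 630.5 230. ] x at 159.2 j6 -0.15 tilt 0.12 F [ 0.1 -0.4 -0.2] t 0.1 open 1.002 0.0
```

```bash
P='[[-521,-391,0],54,120]'; python3 -m crank '[[[-521,-391,0],54,120],[[-521,-391,0],54,120],[[-521,-391,0],54,120],[[-521,-391,0],54,120],[[-521,-391,0],54,120],[[-521,-391,0],54,120],[[-521,-391,0],54,120],[[-521,-391,0],54,120],[[-521,-391,0],54,120],[[-521,-391,0],54,120]]' 40
python3 -c "
from h import *
go(588,80,140,105.5)"
```

```text
time: 1.1
eef_pos: [0.5073, 0.2066, 0.231]
tcp_rot: [0.607, 0.794, -0.0, -0.0]
contact_force: [1.0, -0.2, -0.7]
opening: 0.525
finger_force: 0.0
shift [-143.4   44.7   90.9] yaw -0.3 or 179.7 | tcp [507.3 206.6 231. ] x at 105.2 j6 -0.06 tilt 0.03 F [ 1.  -0.2 -0.7] t 1.1 open 0.525 0.0
```

```bash
python3 -m crank '[[[-143,45,0],0,120],[[-143,45,0],0,120],[[-143,45,0],0,120],[[-143,45,0],0,120],[[-143,45,60],0,120],[[-143,45,60],0,120],[[-143,45,60],0,120],[[-143,45,60],0,120]]'
python3 -c "
from h import *
go(588,80,81,105.5)
snap('wrist','w1.png')"
```

```text
time: 1.9
eef_pos: [0.5879, 0.0831, 0.1722]
tcp_rot: [0.607, 0.795, 0.0, 0.0]
contact_force: [0.4, -0.0, 1.1]
opening: 0.535
finger_force: 0.0
shift [-3.  -0.8 91.2] yaw -0.2 or 179.8 | tcp [587.9  83.1 172.2] x at 105.3 j6 -0.3 tilt 0.03 F [ 0.4 -0.   1.1] t 1.9 open 0.535 0.0
```

View pics/w1.png

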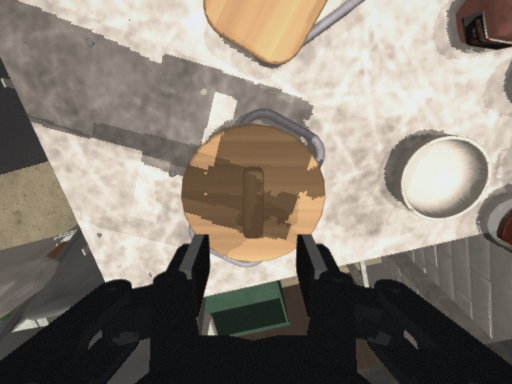

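The round lid's bar (253,200) lies vertical and midway between the fingers, at columns 208 and 298. The dip bowl (447,175) is clear.

```bash
python3 -m crank '[[[-3,-1,40],0,120],[[-3,-1,70],0,120],[[-3,-1,85],0,120],[[-3,-1,91],0,120],[[-3,-1,91],0,120],[[-3,-1,91],0,255],[[-3,-1,91],0,255],[[-3,-1,91],0,255],[[-3,-1,91],0,255],[[-3,-1,91],0,255]]' 40
python3 -c "
from h import *
go(588,80,81,105.5)"
```

```text
time: 2.95
eef_pos: [0.5892, 0.0792, 0.0824]
tcp_rot: [0.607, 0.794, 0.001, 0.002]
contact_force: [-0.4, 0.2, 6.3]
opening: 0.177
finger_force: 41.2
shift [ 1.1 -1.   1.4] yaw -0.3 or 179.7 | tcp [589.2  79.2  82.4] x at 105.2 j6 -0.3 tilt 0.22 F [-0.4  0.2  6.3] t 2.95 open 0.177 41.24588906764984
```

```bash
python3 -m crank '[[[0,0,-20],0,255],[[0,0,-60],0,255],[[0,0,-90],0,255],[[0,0,-90],0,255],[[0,0,-90],0,255]]'
python3 -c "
from h import *
go(430,168,120,105.5)"
```

```text
time: 3.45
eef_pos: [0.5876, 0.0792, 0.1704]
tcp_rot: [0.607, 0.794, 0.0, 0.0]
contact_force: [-0.8, 0.3, -1.4]
opening: 0.179
finger_force: 40.4
shift [ 127.1 -128.8   50.3] yaw -0.3 or 179.7 | tcp [587.6  79.2 170.4] x at 105.2 j6 -0.3 tilt 0.03 F [-0.8  0.3 -1.4] t 3.45 open 0.179 40.384127497673035
```

```bash
python3 -m crank '[[[127,-129,0],0,255],[[127,-129,0],0,255],[[127,-129,0],0,255],[[127,-129,0],0,255],[[127,-129,50],0,255],[[127,-129,100],0,255],[[127,-129,130],0,255],[[127,-129,135],0,255],[[127,-129,135],0,255],[[127,-129,135],0,255]]'
python3 -c "
from h import *
go(430,168,22,105.5)
c=snap('scene','s1.png');P=cloud(c).reshape(-1,3)
q=P[(P[:,2]<.15)&(abs(P[:,0]-.43)<.03)&(abs(P[:,1]-.168)<.1)];print(np.percentile(q[:,2],[2,50]) if len(q) else 0)
"
```

```text
time: 4.45
eef_pos: [0.4309, 0.168, 0.0363]
tcp_rot: [0.607, 0.794, 0.001, 0.001]
contact_force: [-0.7, -0.0, 0.1]
opening: 0.175
finger_force: 40.3
shift [ 0.2 -0.9 14.3] yaw -0.3 or 179.7 | tcp [430.9 168.   36.3] x at 105.2 j6 -0.11 tilt 0.1 F [-0.7 -0.   0.1] t 4.45 open 0.175 40.27804791927338
[-0.54614284  0.02974464]
```

View pics/s1.png

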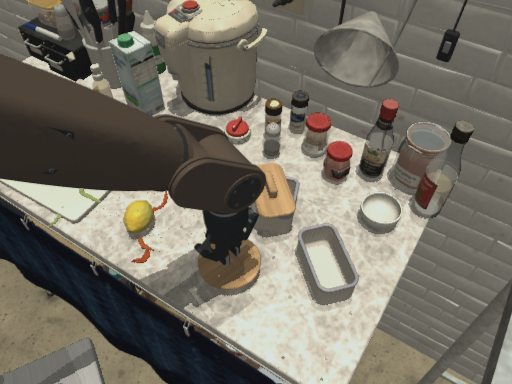

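The round lid hovers over the free spot at (228,262). The oblong container is open at (327,263) with its rim visible. Set the lid down.

```bash
python3 -m crank '[[[0,0,7],0,255],[[0,0,12],0,255],[[0,0,14],0,255],[[0,0,14],0,255],[[0,0,14],0,120],[[0,0,14],0,120],[[0,0,14],0,120],[[0,0,-40],0,120],[[0,0,-90],0,120],[[0,0,-130],0,120]]'
cat >> h.py <<'E'
def rim(cams,x0,hx,hy,r):
    pts=[]
    for n in cams:
        q=cloud(snap(n)).reshape(-1,3); q=q[np.hypot(*(q[:,:2]-x0).T)<.095]
        rm=q[(q[:,2]>.0555)&(q[:,2]<.066)]; wl=q[(q[:,2]>.012)&(q[:,2]<.055)]
        f,e=fit(rm[:,:2],hx-.002,hy-.002,r,x0); print(n,len(rm),'rim',np.round(f[:2]*1000,1),round(np.degrees(f[2])%180,1),round(e*1000,2))
        pts.append(rm[:,:2])
    f,e=fit(np.vstack(pts),hx-.002,hy-.002,r,x0); print('all',np.round(f[:2]*1000,1),round(np.degrees(f[2])%180,1),round(e*1000,2))
E
python3 -c "
from h import *
rim(['scene','side'],[.590,.080],.07,.038,.02)
go(565.5,256,172,75.9)"
```

```text
time: 5.5
eef_pos: [0.4298, 0.1679, 0.1671]
tcp_rot: [0.607, 0.794, 0.0, 0.0]
contact_force: [0.6, 0.2, 0.9]
opening: 0.531
finger_force: 0.0
scene 753 rim [588.8  78.1] 77.4 2.21
side 513 rim [589.1  76.6] 77.3 2.12
all [588.9  77.4] 77.4 2.22
shift [ 49.8 149.4   2.9] yaw 29.3 or -150.7 | tcp [434.4 168.7 172.8] x at 105.2 j6 -0.11 tilt 0.84 F [ 0.7  0.  -0.1] t 5.6 open 0.53 0.0
```

```bash
python3 -m crank '[[[50,153,0],29,120],[[50,153,0],29,120],[[50,153,0],29,120],[[50,153,0],29,120],[[50,153,0],29,120],[[50,153,0],29,120],[[50,153,0],29,120]]'
python3 -c "
from h import *
go(565.5,256,81,75.9)
c=snap('wrist','w2.png')
q=cloud(c).reshape(-1,3);q=q[np.hypot(*(q[:,:2]-[.5655,.256]).T)<.09];b=q[(q[:,2]>.094)&(q[:,2]<.106)];print(len(b),cv2.minAreaRect((b[:,:2]*1000).astype('float32')))
b=q[(q[:,2]>.07)&(q[:,2]<.106)];print(len(b),cv2.minAreaRect((b[:,:2]*1000).astype('float32')))
"
```

```text
time: 6.3
eef_pos: [0.5632, 0.2557, 0.1648]
tcp_rot: [0.787, 0.617, -0.001, -0.0]
contact_force: [-0.2, -0.5, 0.4]
opening: 0.53
finger_force: 0.0
shift [ 0.9  2.3 83.8] yaw 0.3 or -179.7 | tcp [563.2 255.7 164.8] x at 76.2 j6 0.5 tilt 0.08 F [-0.2 -0.5  0.4] t 6.3 open 0.53 0.0
1475 ((564.8167114257812, 258.91522216796875), (55.14848709106445, 15.626333236694336), 75.92322540283203)
15418 ((564.4241333007812, 258.0847473144531), (141.42579650878906, 78.35961151123047), 76.27173614501953)
```

View pics/w2.png

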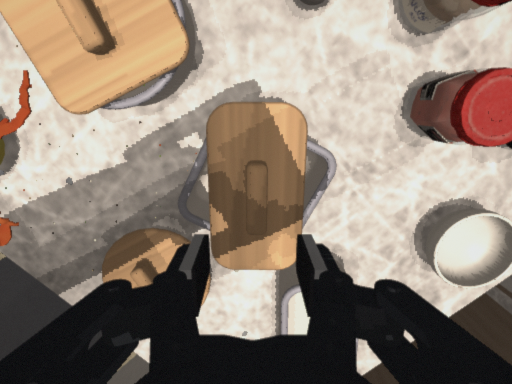

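The oblong lid's bar (257,190) lies centred between the fingers. The square container shows beneath it, rotated, with corners at (330,160) and (185,205).

```bash
python3 -m crank '[[[3,1,40],0,120],[[3,1,65],0,120],[[3,1,80],0,120],[[3,1,84],0,120],[[3,1,84],0,120],[[3,1,84],0,255],[[3,1,84],0,255],[[3,1,84],0,255],[[3,1,84],0,255],[[3,1,84],0,255]]' 40
python3 -c "
from h import *
go(565,258.4,81,75.9)"; python3 -m crank '[[[0,0,-20],0,255],[[0,0,-60],0,255],[[0,0,-100],0,255],[[0,0,-100],0,255],[[0,0,-100],0,255],[[0,0,-100],0,255]]'
python3 -c "
from h import *
go(589.5,78.5,181,77)
c=snap('wrist','w3.png')
rim(['scene','side'],[.566,.2585],.054,.054,.02)
"
```

```text
time: 7.35
eef_pos: [0.5672, 0.2594, 0.0833]
tcp_rot: [0.787, 0.617, 0.001, 0.001]
contact_force: [-0.5, -0.3, 5.6]
opening: 0.175
finger_force: 41.3
shift [-1.5 -1.9  2.3] yaw 0.3 or -179.7 | tcp [567.2 259.4  83.3] x at 76.2 j6 0.51 tilt 0.17 F [-0.5 -0.3  5.6] t 7.35 open 0.175 41.275379061698914
time: 7.95
eef_pos: [0.5647, 0.2586, 0.179]
tcp_rot: [0.787, 0.617, -0.002, -0.001]
contact_force: [-0.7, -0.2, -1.5]
opening: 0.176
finger_force: 40.4
shift [-169.    67.    -1.9] yaw -0.8 or 179.2 | tcp [564.7 258.6 179. ] x at 76.2 j6 0.51 tilt 0.23 F [-0.7 -0.2 -1.5] t 7.95 open 0.176 40.381436347961426
scene 436 rim [564.7 258. ] 139.6 2.42
side 352 rim [565.4 256.5] 139.8 2.37
all [564.9 257.3] 139.7 2.45
```

View pics/w3.png

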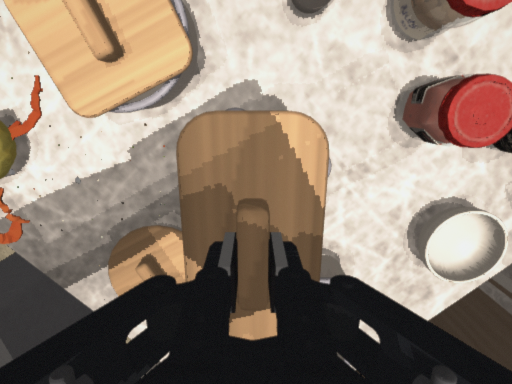

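The lid is held straight in the gripper, its bar at (253,260). Carry it over the oblong container.

```bash
python3 -m crank '[[[-169,67,0],-1,255],[[-169,67,0],-1,255],[[-169,67,0],-1,255],[[-169,67,0],-1,255],[[-169,67,0],-1,255],[[-169,67,70],-1,255],[[-169,67,90],-1,255],[[-169,67,90],-1,255],[[-169,67,90],-1,255],[[-169,67,90],-1,255]]'
python3 -c "
from h import *
go(589.8,78.6,73,77)
for n in ['scene','side']:
  c=snap(n);cv2.imwrite('pics/%s4.png'%n,cv2.resize(c['frame'][180:320,240:430],None,fx=4,fy=4))
  q=cloud(c).reshape(-1,3);q=q[np.hypot(*(q[:,:2]-[.59,.08]).T)<.09];w=q[(q[:,2]>.012)&(q[:,2]<.055)]
  print(n,fit(w[:,:2],.07,.038,.02,[.59,.08]))
"
```

```text
time: 9.1
eef_pos: [0.5927, 0.0793, 0.0939]
tcp_rot: [0.781, 0.624, 0.002, 0.001]
contact_force: [0.8, -0.7, -0.5]
opening: 0.174
finger_force: 40.4
shift [-1.4 -2.7 20.9] yaw 0.2 or -179.8 | tcp [592.7  79.3  93.9] x at 77.2 j6 0.19 tilt 0.24 F [ 0.8 -0.7 -0.5] t 9.1 open 0.174 40.35098075866699
scene (array([0.58976816, 0.07907186, 1.34836808]), np.float64(0.0009595048698466257))
side (array([0.58990866, 0.07888298, 1.34616783]), np.float64(0.0009039887934648738))
```

View pics/side4.png

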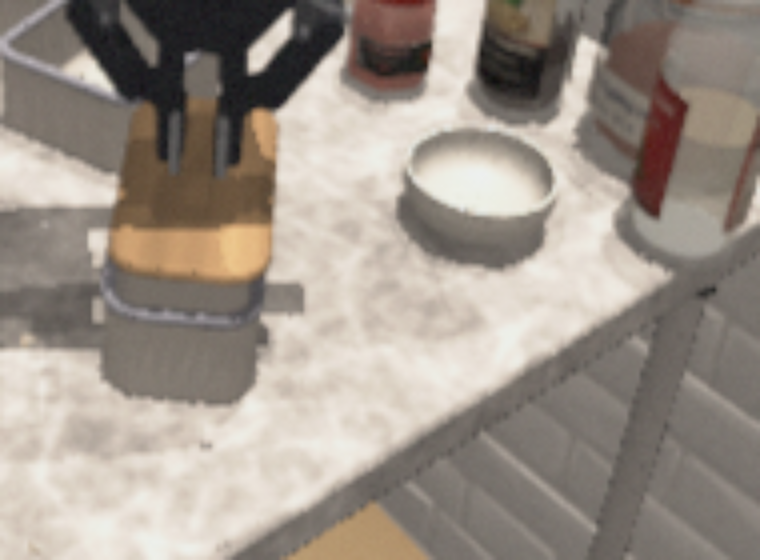

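The lid hovers just above the oblong container (lid at 190,200, rim at 180,310), aligned in angle. Let the arm settle, then correct.

```bash
python3 -m crank '[[[0,0,0],0,255],[[0,0,0],0,255]]' >/dev/null; python3 -c "
from h import *
go(589.8,79,73,77.2)
q=np.vstack([cloud(snap(n)).reshape(-1,3) for n in ['scene','side']]);q=q[np.hypot(*(q[:,:2]-[.59,.08]).T)<.1]
z=get_state()['eef_pos'][2]-.083+.077-.001
b=q[abs(q[:,2]-z)<.004];print(z,len(b),cv2.minAreaRect((b[:,:2]*1000).astype('float32')))
"
```

```text
shift [-0.3 -1.8 19.7] yaw 0.0 or -180.0 | tcp [591.6  78.9  92.7] x at 77.2 j6 0.19 tilt 0.13 F [-0.3 -0.7 -0.8] t 9.4 open 0.178 40.34980237483978
0.08502703632398978 2973 ((589.9755859375, 76.88167572021484), (141.3466796875, 78.35273742675781), 77.38385772705078)
```

```bash
python3 -m crank '[[[1,0,5],0,255],[[1,0,10],0,255],[[1,0,14],0,255],[[1,0,17],0,255],[[1,0,20],0,255],[[1,0,20],0,255],[[1,0,20],0,255]]'; python3 -c "
from h import *
go(589.8,79,73,77.2)
q=np.vstack([cloud(snap(n)).reshape(-1,3) for n in ['scene','side']]);q=q[np.hypot(*(q[:,:2]-[.59,.08]).T)<.1]
b=q[(q[:,2]>.05)&(q[:,2]<.085)];print(np.histogram(b[:,2],bins=np.arange(.05,.086,.0025)))
"
```

```text
time: 10.2
eef_pos: [0.5912, 0.0799, 0.0733]
tcp_rot: [0.781, 0.624, -0.0, -0.0]
contact_force: [-5.3, -0.2, 8.9]
opening: 0.176
finger_force: 41.7
shift [-1.1 -1.2  0.3] yaw 0.0 or -180.0 | tcp [591.2  79.9  73.3] x at 77.2 j6 0.19 tilt 0.06 F [-5.3 -0.2  8.9] t 10.2 open 0.176 41.72585606575012
(array([  46,   18,   79,  184,   92,  249, 1943,  680,   17,   17,   20,
         28,   39,   42]), array([0.05  , 0.0525, 0.055 , 0.0575, 0.06  , 0.0625, 0.065 , 0.0675,
       0.07  , 0.0725, 0.075 , 0.0775, 0.08  , 0.0825, 0.085 ]))
```

Seated: the board top is at about 67 mm. Release, lift and check.

```bash
python3 -m crank '[[[0,0,0],0,120],[[0,0,0],0,120],[[0,0,0],0,120],[[0,0,-40],0,120],[[0,0,-100],0,120],[[0,0,-100],0,120],[[0,0,-100],0,120],[[0,0,-100],0,120]]'; python3 -c "
from h import *
go(484.3,409.5,173,101.2)
rim(['scene','side'],[.566,.2585],.054,.054,.02)
for n in ['scene','side']:
  q=cloud(snap(n)).reshape(-1,3)
  w=q[(np.hypot(*(q[:,:2]-[.566,.2585]).T)<.09)&(q[:,2]>.012)&(q[:,2]<.055)]
  # outer walls only: signed dist
  f,e=fit(w[:,:2],.054,.054,.02,[.566,.258]); d=sd(w[:,:2],f,.054,.054,.02); f2,e2=fit(w[d>-.003][:,:2],.054,.054,.02,f[:2]); print(n,f2,e2)
"
```

```text
time: 11.1
eef_pos: [0.5903, 0.0798, 0.17]
tcp_rot: [0.781, 0.624, -0.001, -0.001]
contact_force: [-0.5, -0.8, -0.4]
opening: 0.532
finger_force: 0.0
shift [ 298.  -176.4   -2.8] yaw -24.0 or 156.0 | tcp [590.3  79.8 170. ] x at 77.2 j6 0.19 tilt 0.11 F [-0.5 -0.8 -0.4] t 11.1 open 0.532 0.0
scene 578 rim [565.  258.3] 49.6 2.48
side 334 rim [565.4 256.5] 49.7 2.37
all [565.2 257.6] 49.6 2.51
scene [ 0.56622421  0.25711209 -0.71283947] 0.001761334769252913
side [0.56590251 0.25771586 0.86453707] 0.0016697539782373932
```

```bash
python3 -m crank '[[[168,-63,0],-24,120],[[168,-63,0],-24,120],[[168,-63,0],-24,120],[[168,-63,0],-24,120],[[168,-63,0],-24,120],[[168,-63,0],-24,120],[[168,-63,0],-24,120]]'; python3 -c "
from h import *
go(484.3,409.5,173,101.2)
c=snap('wrist','w5.png');q=cloud(c).reshape(-1,3);q=q[np.hypot(*(q[:,:2]-[.566,.258]).T)<.09];b=q[(q[:,2]>.057)&(q[:,2]<.064)]
print(len(b),cv2.minAreaRect((b[:,:2]*1000).astype('float32')),fit(b[:,:2],.052,.052,.018,[.566,.258]))
"
```

```text
time: 12.0
eef_pos: [0.5667, 0.2566, 0.1705]
tcp_rot: [0.635, 0.773, -0.001, -0.0]
contact_force: [-0.8, 0.4, 0.9]
opening: 0.531
finger_force: 0.0
shift [165.9 -51.3  -2.5] yaw -0.0 or 180.0 | tcp [566.7 256.6 170.5] x at 101.2 j6 0.07 tilt 0.09 F [-0.8  0.4  0.9] t 12.0 open 0.531 0.0
3373 ((563.8914794921875, 259.1044921875), (111.64447021484375, 111.55901336669922), 49.66062927246094) (array([0.56388398, 0.25946538, 0.86653648]), np.float64(0.002078349546649615))
```

View pics/w5.png

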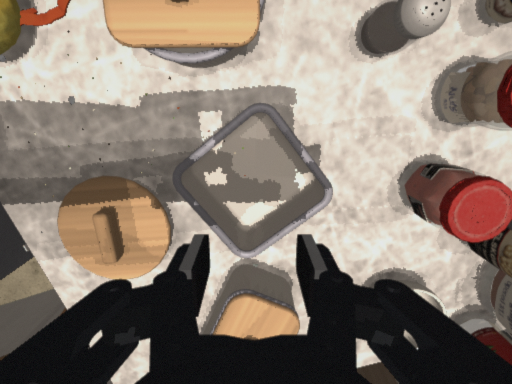

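The square container is open, rim corners at (260,105), (330,190), (250,255) and (175,180). The parked round lid is at (113,228) and the seated oblong lid at (255,320). On to the square lid.

```bash
python3 -m crank '[[[166,-51,0],0,120],[[166,-51,0],0,120],[[166,-51,0],0,120],[[166,-51,0],0,120],[[166,-51,0],0,120],[[166,-51,0],0,120],[[166,-51,0],0,120]]'; python3 -c "
from h import *
go(484.3,409.5,81,101.2)
c=snap('wrist');q=cloud(c).reshape(-1,3);q=q[np.hypot(*(q[:,:2]-[.4843,.4095]).T)<.09]
for a in (.094,.07):
  b=q[(q[:,2]>a)&(q[:,2]<.106)];print(len(b),cv2.minAreaRect((b[:,:2]*1000).astype('float32')))
"
```

```text
time: 12.75
eef_pos: [0.4855, 0.409, 0.1712]
tcp_rot: [0.635, 0.772, -0.0, 0.0]
contact_force: [-0.7, -0.1, 0.4]
opening: 0.529
finger_force: 0.0
shift [ 0.8 -1.1 90.2] yaw -0.1 or 179.9 | tcp [485.5 409.  171.2] x at 101.1 j6 0.35 tilt 0.03 F [-0.7 -0.1  0.4] t 12.75 open 0.529 0.0
1378 ((482.2451477050781, 412.1001892089844), (15.509315490722656, 54.42046356201172), 11.60186767578125)
15868 ((482.46002197265625, 411.2683410644531), (110.37799835205078, 110.14353942871094), 11.209115028381348)
```

```bash
python3 -m crank '[[[2,-2,40],0,120],[[2,-2,65],0,120],[[2,-2,85],0,120],[[2,-2,90],0,120],[[2,-2,90],0,120],[[2,-2,90],0,255],[[2,-2,90],0,255],[[2,-2,90],0,255],[[2,-2,90],0,255],[[2,-2,90],0,255]]'
python3 -m crank '[[[0,0,-20],0,255],[[0,0,-60],0,255],[[0,0,-100],0,255],[[0,0,-100],0,255],[[0,0,-100],0,255],[[0,0,-100],0,255]]'
python3 -c "
from h import *
go(565,258.3,181,49.6);go(565,258.3,181,139.6)
"
```

```text
time: 13.8
eef_pos: [0.4835, 0.4126, 0.0834]
tcp_rot: [0.635, 0.773, 0.002, 0.001]
contact_force: [0.4, -2.3, 5.8]
opening: 0.174
finger_force: 42.1
time: 14.4
eef_pos: [0.4808, 0.4115, 0.179]
tcp_rot: [0.635, 0.773, -0.002, -0.001]
contact_force: [-0.1, 0.6, -1.2]
opening: 0.17
finger_force: 41.2
shift [-166.7   52.8   -2. ] yaw 51.6 or -128.4 | tcp [480.8 411.5 179. ] x at 101.2 j6 0.35 tilt 0.24 F [-0.1  0.6 -1.2] t 14.4 open 0.17 41.15767478942871
shift [-166.7   52.8   -2. ] yaw -38.4 or 141.6 | tcp [480.8 411.5 179. ] x at 101.2 j6 0.35 tilt 0.24 F [-0.1  0.6 -1.2] t 14.4 open 0.17 41.15767478942871
```

```bash
python3 -m crank '[[[-167,53,0],-38.4,255],[[-167,53,0],-38.4,255],[[-167,53,0],-38.4,255],[[-167,53,0],-38.4,255],[[-167,53,0],-38.4,255],[[-167,53,60],-38.4,255],[[-167,53,86],-38.4,255],[[-167,53,86],-38.4,255],[[-167,53,86],-38.4,255],[[-167,53,86],-38.4,255]]'
python3 -m crank '[[[0,0,0],0,255],[[0,0,0],0,255],[[0,0,0],0,255]]' >/dev/null
cat >> h.py <<'E'
def over(x0,hx,hy,r,lx,ly,lr):
    go(*[1000*v for v in x0],73,0)
    z=get_state()['eef_pos'][2]-.083+.0765
    for n in ['scene','side']:
        q=cloud(snap(n)).reshape(-1,3);q=q[np.hypot(*(q[:,:2]-x0).T)<.095]
        b=q[abs(q[:,2]-z)<.005]; w=q[(q[:,2]>.012)&(q[:,2]<.055)]
        f,e=fit(w[:,:2],hx,hy,r,x0); k=sd(w[:,:2],f,hx,hy,r)>-.003; f,e=fit(w[k][:,:2],hx,hy,r,x0)
        print(n,'lid',len(b),cv2.minAreaRect((b[:,:2]*1000).astype('float32')),'container',np.round(f[:2]*1000,1),np.degrees(f[2])%180,e)
E
python3 -c "
from h import *
over([.565,.2585],.054,.054,.02,.055,.055,.02)
c=snap('side');cv2.imwrite('pics/side6.png',cv2.resize(c['frame'][140:280,200:390],None,fx=4,fy=4))
"
```

```text
time: 15.4
eef_pos: [0.5679, 0.2591, 0.0972]
tcp_rot: [0.345, 0.939, 0.001, 0.001]
contact_force: [0.2, -0.0, -0.5]
opening: 0.175
finger_force: 41.1
shift [ 1.5 -1.8 23.7] yaw -40.4 or 139.6 | tcp [567.3 258.9  96.7] x at 139.6 j6 -0.6 tilt 0.13 F [-0.   0.2 -1.6] t 15.7 open 0.174 41.11147105693817
scene lid 1721 ((567.185546875, 258.0953063964844), (111.13630676269531, 110.41705322265625), 50.43633270263672) container [566.2 259. ] 139.53407166471735 0.0011220705533236904
side lid 849 ((566.9362182617188, 255.9515838623047), (109.45979309082031, 109.484130859375), 49.852909088134766) container [565.8 258.8] 139.5692475201449 0.0012393605048462088
```

View pics/side6.png

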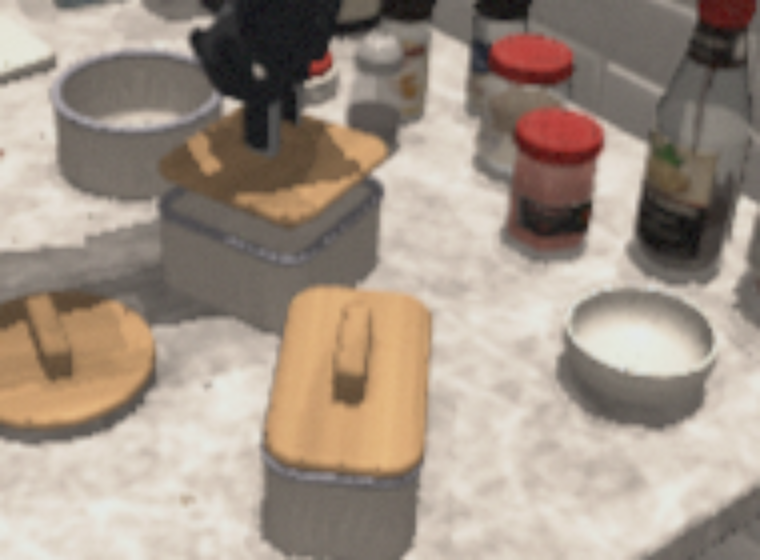

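The oblong lid sits seated at (350,380). The square lid is level and aligned above the square container at (270,220). Lower with a small correction.

```bash
python3 -m crank '[[[2,0,8],0,255],[[2,0,13],0,255],[[2,0,17],0,255],[[2,0,20],0,255],[[2,0,23],0,255],[[2,0,24],0,255],[[2,0,24],0,255],[[2,0,24],0,255]]'; python3 -c "
from h import *
go(565,258,73,139.6)
q=np.vstack([cloud(snap(n)).reshape(-1,3) for n in ['scene','side']]);q=q[np.hypot(*(q[:,:2]-[.565,.258]).T)<.08]
b=q[(q[:,2]>.05)&(q[:,2]<.085)];print(np.histogram(b[:,2],bins=np.arange(.05,.086,.0025))[0])
"
```

```text
time: 16.65
eef_pos: [0.5653, 0.26, 0.0735]
tcp_rot: [0.345, 0.939, -0.0, -0.0]
contact_force: [-5.9, -1.6, 8.3]
opening: 0.176
finger_force: 42.3
shift [-1.1 -1.7  0.5] yaw 0.0 or -180.0 | tcp [565.3 260.   73.5] x at 139.6 j6 -0.6 tilt 0.03 F [-5.9 -1.6  8.3] t 16.65 open 0.176 42.33280599117279
[  84   33   79  155   75  293 1666  530   31   32   27   35   29   36]
```

```bash
python3 -m crank '[[[0,0,0],0,120],[[0,0,0],0,120],[[0,0,0],0,120],[[0,0,-40],0,120],[[0,0,-90],0,120],[[0,0,-90],0,120],[[0,0,-90],0,120],[[0,0,-90],0,120]]'; python3 -c "
from h import *
go(429.5,168,163,105.3)"
```

```text
time: 17.55
eef_pos: [0.5642, 0.2597, 0.1598]
tcp_rot: [0.345, 0.939, -0.001, -0.001]
contact_force: [-0.5, 0.0, -1.0]
opening: 0.528
finger_force: 0.0
shift [  43.2 -157.1   -2.9] yaw 34.3 or -145.7 | tcp [564.2 259.7 159.8] x at 139.6 j6 -0.6 tilt 0.15 F [-0.5  0.  -1. ] t 17.55 open 0.528 0.0
```

```bash
python3 -m crank '[[[43,-157,0],34.3,120],[[43,-157,0],34.3,120],[[43,-157,0],34.3,120],[[43,-157,0],34.3,120],[[43,-157,40],34.3,120],[[43,-157,40],34.3,120],[[43,-157,40],34.3,120],[[43,-157,40],34.3,120]]'; python3 -c "
from h import *
go(429.5,168,22,105.3)
c=snap('wrist','w7.png');q=cloud(c).reshape(-1,3);q=q[np.hypot(*(q[:,:2]-[.43,.168]).T)<.09]
b=q[(q[:,2]>.034)&(q[:,2]<.046)];print(len(b),cv2.minAreaRect((b[:,:2]*1000).astype('float32')))
"
```

```text
time: 18.35
eef_pos: [0.4313, 0.1684, 0.1219]
tcp_rot: [0.606, 0.795, 0.0, 0.0]
contact_force: [0.5, -0.9, 0.4]
opening: 0.525
finger_force: 0.0
shift [ 0.1 -1.8 99.9] yaw 0.0 or -180.0 | tcp [431.3 168.4 121.9] x at 105.3 j6 -0.12 tilt 0.01 F [ 0.5 -0.9  0.4] t 18.35 open 0.525 0.0
1258 ((427.5639953613281, 169.675537109375), (15.878426551818848, 54.76176834106445), 15.851035118103027)
```

View pics/w7.png

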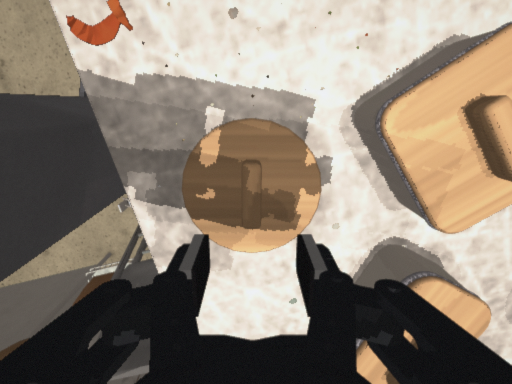

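The parked round lid (252,190) is flat, with its bar centred between the fingers. Grip and lift.

```bash
python3 -m crank '[[[0,-2,50],0,120],[[0,-2,80],0,120],[[0,-2,95],0,120],[[0,-2,99],0,120],[[0,-2,99],0,120],[[0,-2,99],0,255],[[0,-2,99],0,255],[[0,-2,99],0,255],[[0,-2,99],0,255],[[0,-2,99],0,255]]'
python3 -m crank '[[[0,0,-20],0,255],[[0,0,-70],0,255],[[0,0,-120],0,255],[[0,0,-155],0,255],[[0,0,-155],0,255],[[0,0,-155],0,255],[[0,0,-155],0,255]]'
python3 -c "
from h import *
go(483.8,410.2,178,105.3)
rim(['scene','side'],[.484,.410],.06,.06,.0579)
"
```

```text
time: 19.4
eef_pos: [0.4303, 0.168, 0.024]
tcp_rot: [0.607, 0.795, 0.001, 0.001]
contact_force: [-0.4, -0.6, 5.2]
opening: 0.174
finger_force: 41.2
time: 20.1
eef_pos: [0.4272, 0.1674, 0.1753]
tcp_rot: [0.607, 0.795, -0.001, -0.001]
contact_force: [0.2, 0.4, -1.0]
opening: 0.175
finger_force: 40.3
shift [219.2 118.7  -3.1] yaw 0.0 or -180.0 | tcp [427.2 167.4 175.3] x at 105.3 j6 -0.12 tilt 0.22 F [ 0.2  0.4 -1. ] t 20.1 open 0.175 40.313934087753296
scene 147 rim [484. 408.] 49.0 2.18
side 153 rim [484.1 406.5] 106.6 2.19
all [484. 407.] 16.6 2.25
```

```bash
python3 -m crank '[[[219,119,0],0,255],[[219,119,0],0,255],[[219,119,0],0,255],[[219,119,0],0,255],[[219,119,0],0,255],[[219,119,0],0,255],[[219,119,80],0,255],[[219,119,80],0,255],[[219,119,80],0,255],[[219,119,80],0,255]]'
python3 -m crank '[[[0,0,0],0,255],[[0,0,0],0,255],[[0,0,0],0,255]]' >/dev/null
python3 -c "
from h import *
over([.484,.410],.06,.06,.0599,.061,.061,.06)
c=snap('side');cv2.imwrite('pics/side8.png',cv2.resize(c['frame'][110:230,170:330],None,fx=4,fy=4))
"
```

```text
time: 21.2
eef_pos: [0.485, 0.4095, 0.0961]
tcp_rot: [0.607, 0.795, -0.001, -0.001]
contact_force: [0.3, -0.1, 0.1]
opening: 0.176
finger_force: 40.2
shift [-0.1 -2.9 26.5] yaw -74.7 or 105.3 | tcp [486.7 410.8  99.5] x at 105.3 j6 0.27 tilt 0.2 F [-0.5 -0.1 -0.6] t 21.5 open 0.175 40.19840598106384
scene lid 1323 ((485.0679931640625, 405.25341796875), (108.78341674804688, 121.04949188232422), 80.55206298828125) container [484.7 410.2] 139.5284387222532 0.001173514865415848
side lid 566 ((485.1499328613281, 405.6678161621094), (114.2520751953125, 119.34676361083984), 84.94365692138672) container [484.3 409.4] 51.27822310476691 0.0014068761172272596
```

View pics/side8.png

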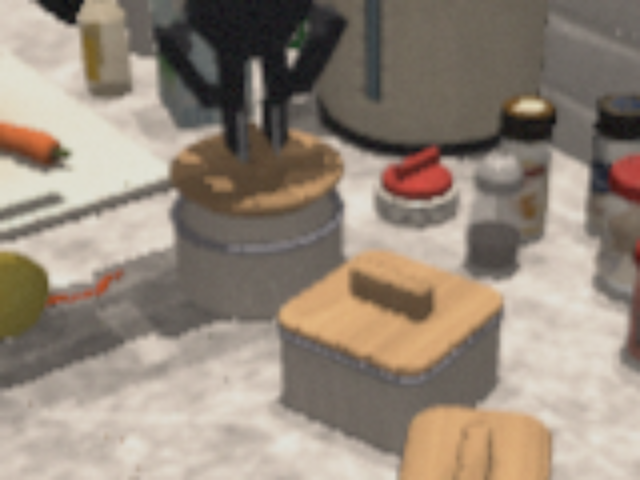

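The round lid is level and centred over the round container (lid column 257, rim column 258). The square lid is seated at (390,310). Lower.

```bash
python3 -m crank '[[[0,-1,9],0,255],[[0,-1,14],0,255],[[0,-1,18],0,255],[[0,-1,21],0,255],[[0,-1,24],0,255],[[0,-1,26],0,255],[[0,-1,26],0,255],[[0,-1,26],0,255]]'; python3 -c "
from h import *
go(484,410,73,105)
q=np.vstack([cloud(snap(n)).reshape(-1,3) for n in ['scene','side']]);q=q[np.hypot(*(q[:,:2]-[.484,.41]).T)<.08]
b=q[(q[:,2]>.05)&(q[:,2]<.085)];print(np.histogram(b[:,2],bins=np.arange(.05,.086,.0025))[0])
"
```

```text
time: 22.45
eef_pos: [0.4849, 0.4102, 0.0741]
tcp_rot: [0.606, 0.795, -0.0, 0.0]
contact_force: [-4.6, -4.2, 11.1]
opening: 0.178
finger_force: 41.7
shift [ 0.  -0.9  1.1] yaw 0.3 or -179.7 | tcp [484.9 410.2  74.1] x at 105.3 j6 0.28 tilt 0.04 F [-4.6 -4.2 11.1] t 22.45 open 0.178 41.68773114681244
[  66   32   74  155   90  202 1232  411   18   11   21   19   26   30]
```

Seated. Release, retreat and check all three.

```bash
python3 -m crank '[[[0,0,0],0,120],[[0,0,0],0,120],[[0,0,0],0,120],[[0,0,-40],0,120],[[0,0,-90],0,120],[[0,0,-140],0,120],[[0,0,-160],0,120],[[0,0,-160],0,120],[[0,0,-160],0,120],[[0,0,-160],0,120]]'; python3 -c "
from h import *
d={'round':([.4845,.410],.06,.06,.0599),'square':([.566,.2585],.054,.054,.02),'oblong':([.59,.079],.07,.038,.02)}
cs={n:cloud(snap(n,n+'9.png')).reshape(-1,3) for n in ['scene','side']}
for k,(x0,hx,hy,r) in d.items():
  for n in cs:
    q=cs[n]; q=q[np.hypot(*(q[:,:2]-x0).T)<.085]; b=q[(q[:,2]>.064)&(q[:,2]<.1)]; l=b[b[:,2]<.071]; w=q[(q[:,2]>.012)&(q[:,2]<.055)]
    f,e=fit(w[:,:2],hx,hy,r,x0); m=cv2.minAreaRect((b[:,:2]*1000).astype('float32'))
    pl=np.linalg.lstsq(np.c_[l[:,:2],np.ones(len(l))],l[:,2],rcond=None)[0]
    print(k,n,'lid',np.round(m[0],1),np.round(m[1],1),'cont',np.round(f[:2]*1000,1),'z',np.median(l[:,2]).round(4),'tilt',np.hypot(*pl[:2]).round(3))
print(get_state()['contact_force'],get_state()['time'])
"
```

```text
time: 23.55
eef_pos: [0.4835, 0.4093, 0.2282]
tcp_rot: [0.607, 0.795, -0.002, -0.001]
contact_force: [0.2, -0.1, -0.5]
opening: 0.529
finger_force: 0.0
round scene lid [483.6 409.8] [118.9 119.5] cont [484.7 410.1] z 0.0666 tilt 0.003
round side lid [484.2 409.3] [118.8 117.7] cont [484.2 409.7] z 0.0669 tilt 0.003
square scene lid [565.1 259. ] [112.4 109.9] cont [566.1 259.2] z 0.0666 tilt 0.0
square side lid [565.6 257.5] [110.4 109.6] cont [565.5 259.2] z 0.0668 tilt 0.004
oblong scene lid [590.1  79.1] [143.3  78.6] cont [589.8  79.1] z 0.0665 tilt 0.002
oblong side lid [590.1  78.3] [142.7  77.8] cont [589.4  79. ] z 0.067 tilt 0.002
[-0.40979251  0.2436534  -0.02018973] 23.65
```

View pics/scene9.png

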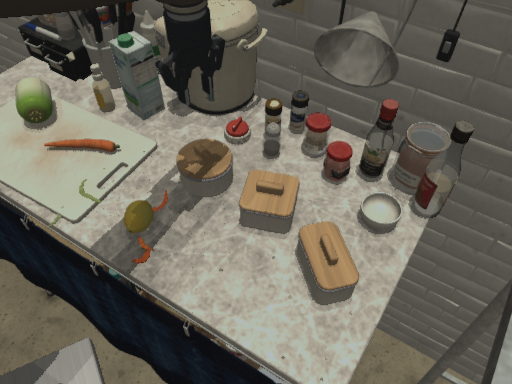

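All three lids are seated: round at (205,165), square at (269,200), oblong at (328,260). The gripper is clear above and the bystanders have not moved.

```bash
python3 -m crank '[[[0,0,0],0,120],[[0,0,0],0,120],[[0,0,0],0,120]]' | head -2; python3 -c "
from h import *
print(ctrl.sign_off())"
```

```text
time: 23.95
eef_pos: [0.4846, 0.41, 0.2309]
the job is handed in; nothing more can be done
None
```

All three lids are home on their own containers: centred to about 2 mm in the camera check, level and released. The job was handed in at 24 s of the 88 s allowed; the hand-in returned no verdict.

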